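Pin a bracket into line on a sloped weld jig

TASK

The aluminium bracket on the sloped welding jig has sagged, so its open hole no longer lines up with the hole in the jig face. Take the tapered drift pin (round handle, not the T-handled straight pin) from the stand and drive it square to the sloped face through both holes until its collar sits fully down on the bracket, so that the holes are pulled into line. Then leave the pin in place, swing the jig's hold-down arm fully down over the bracket, and leave the other pin and the things lying about where they are.

Things in the scene. Friction and masses are not known exactly. Their poses are not given: they have to be found in the camera images.
- face: Fixed grey steel jig face, plate 12 mm thick, sloping 28 deg. Origin: centre of its 22.5 mm round through hole, in the upper surface, 128 mm above the table. x points up the slope, y level, z square out of the face. It spans x -50..80, y -200..50 mm. Clear space below for the pin (72 mm comes through).
- bracket (a joint): Flat aluminium bracket on the face, 52 x 200 x 8 mm, bent ear 42 mm high at its pivot end. Turns in the face's plane about a bolt at x 0, y -140 mm of face. rad: 0 when its hole is over the face's hole; positive = hole sagged down the slope by 140 mm x value. Starts 0.036 to 0.06, range +-0.08; bolt friction holds it (5 N at the hole moves it).
- bracket_hole (a point): Centre of the bracket's open 22.5 mm hole, in the bracket's upper surface, 8 mm above the face; moves with the bracket. Axes parallel to face when the bracket is in line.
- drift_grip (a point): Middle of the round handle (26 mm dia, 55 mm long) of the loose steel drift pin: 143 mm long, 0.3 kg, z from tip to handle. Collar 36 mm dia, 8 mm thick, underside 35.5 mm below this point; then 25 mm of 21 mm shank, then a 55 mm taper to a 7 mm tip, 115.5 mm below this point. Starts upright in either stand hole, collar on the stand's top.
- drift_collar (a point): Centre of the underside of the drift pin's collar, z up along the handle. When the pin is fully home in bracket and jig this is 8 mm above the origin of face, along its z.
- drift: The same drift pin; origin at its tip, z towards the handle.
- stand: Fixed grey pin stand, 80 mm (x) by 210 mm (y), top 105 mm above the table, open at the sides; two holes 25 mm in diameter at y = +55 and -55 mm. Origin: centre of its underside.
- tpin_mid (a point): The other pin, to be left in the stand: a straight 18 mm shank, collar, and a T-handle (76 mm long, 16 mm thick crossbar along its x, bar axis 122 mm above its lower end, 42 mm above the stand's top). Point on its axis 65 mm above its lower end.
- holddown (a joint): Hold-down arm on the jig, hinge parallel to y of face. rad: 0 = fully down, parallel to the face, pointing down the slope (-x) with its rubber foot on the bracket; grows as it lifts, 1.57 = straight out of the face. Starts 1.35 to 1.7 and stays where left (3 N at the grip moves it).
- holddown_hinge (a point): Point on the hinge axis of the arm, in the arm's middle: at x 58, y -75, z 30 mm of face. The arm is a steel bar 18 mm wide (along y) and 12 mm thick.
- holddown_grip (a point): Middle of the black grip at the arm's end, 91 mm from the hinge axis; grip 34 mm long, 22 mm wide (along y of the face), 16 mm thick. Its x points from grip to hinge; its z is the outer side when the arm is down.
- hammer: Bystander: the hammer, lying loose on the table; leave it alone.
- wrench: Bystander: the wrench, lying loose on the table; leave it alone.
- angle: Bystander: the piece of angle iron, lying loose on the table; leave it alone.
- spray: Bystander: yellow spray can, 54 mm diameter, 170 mm tall, standing loose on the table; leave it alone.
- tube: Bystander: the tube offcut, lying loose on the table; leave it alone.
- magnet: Bystander: the welding magnet, lying loose on the table; leave it alone.
Mind the look-alikes: they are no part of the job. Leave any blue look-alike of the drift alone.

How it is judged:
By the outcome, as a careful person would: the job done as asked, in the order asked, and still so for the second after the job is handed in, with the robot touching nothing.
It also fails if it takes over 58 s, if anything falls off the work surface, if the arm or the gripper's body presses on something with over 40 N, if the wrist force passes 120 N, or if a joint passes its speed limit or range.

ROBOT

A 6-joint arm with a two-finger parallel gripper is mounted at the origin on the work surface. World frame = base frame: x ahead of the robot, y to its left, z up, the work surface at z = 0. Lengths are in m, angles in rad, forces in N, time in s.
With the tool pointing down it reaches from about 0.325 to 0.925 m from the base axis. Payload 3.1 kg.
Tool frame: the origin (TCP) lies between the finger pads; the fingertips stand 17 mm ahead of it and the grasp point (between the pads) lies 2 mm behind it; z points along the fingers, y is the line along which they close (so a half turn about z gives the same grasp; the last joint's range is limited). The gripper opens to 85 mm and grips with 20 to 120 N. Pads are 22 mm wide; open, the fingers measure 114 mm over their backs; the gripper's body (76 mm by 85 mm) begins 54 mm behind the grasp point. The pads swing forward as they close: fully open they stand 13 mm farther back than shut.
Start: joints at [-1.278, 0.217, 1.613, -0, 1.311, -0.112], TCP at [0.246, -0.574, 0.248] pointing down, gripper open.
Joint ranges: [-2.75, 2.75], [-0.78, 2.1], [0.31, 2.55], [-1.13, 4.27], [0.13, 2.63], [-2.58, 2.58]. Speed limits (rad/s): [2.79, 2.79, 3.14, 3.14, 3.14, 3.14].

INTERFACE

Orientations are given as [roll, pitch, yaw] about the fixed x, y, z axes, in that order (R = Rz(yaw) Ry(pitch) Rx(roll)).
In Python, from cell import robot gives the robot as it stands. Calls block until the motion is done:
- robot.movep(position, orientation): joint-space move of the TCP to a pose.
- robot.movel(position, max_speed=0.15, rotation=None): straight line of the TCP; rotation=None keeps the orientation; max_speed is the mean speed in m/s.
- robot.move_j(angles): joint-space move.
- robot.move_gripper(opening): finger opening in m; the grip force is fixed at half the most; returns when the fingers have stopped.
- robot.pause(seconds).
- robot.ik(position, orientation): joint angles nearest the present ones, or None.
- robot.read_camera(name): name is "side" or "top" or "wrist"; returns a dict with "color" (400x640x3 uint8, red, green, blue), "fx", "fy", "cx", "cy" (pixels), "dist" ([k1, k2, p1, p2, k3] as OpenCV has them; the pictures are not rectified), "xyz" and "attitude" of the camera in the world; the wrist camera has in their place "mount" (4x4, takes a point from camera to tool coordinates, whose origin is the TCP and whose axes are the flange's). Camera axes: x right, y up, looking along -z (the intrinsics and any distortion apply to the point x, -y, -z); pixel columns grow to the right and rows downward; lengths in m; the calibration is good to about 2 mm. A picture is of the moment at which its call begins: read the wrist's pose just before it. There is no depth.
A pose or a line that the arm cannot do raises robot.MotionError and nothing moves.
- robot.job_done(): hands the job in; it is judged then, once.
Readings, each from a call of its own:
- robot.current_time_s(): time.
- robot.current_qpos(): joint angles.
- robot.current_joint_vel(): joint speeds.
- robot.current_joint_torque(): joint torques, N m.
- robot.current_ee_pos(): TCP position.
- robot.current_ee_rot(): TCP orientation.
- robot.current_force(): force on the tool from outside, world axes, zero at the start.
- robot.current_ft_torque(): the same for the moment, N m.
- robot.current_gripper_width(): finger opening in m.
- robot.current_grasp_force(): force on a finger pad.
Only numpy, scipy, OpenCV 4.12 (cv2) and the standard library are available. Lean on these libraries where they do the work, as an engineer would, in place of code of your own. Each camera call takes 0.05 s, during which the arm holds its last target. There are 200 camera calls.

## Working session

There is one attempt and no reset: what is moved stays moved. The work goes in short steps, each a Python script; the robot and the scene stay as the last script left them, time stands still between calls to the robot, and variables do not carry over. Pictures are saved under pics/ and viewed, at most 10 in all, crops included, and the job is handed in when it is done.

```bash
ls; mkdir -p pics; python3 - <<'E'
from cell import robot
import cv2,json,numpy as np
for n in ("side","top"):
    d=robot.read_camera(n); cv2.imwrite(f"pics/{n}0.png",d["color"][:,:,::-1])
    print(n,{k:np.round(v,4).tolist() for k,v in d.items() if k!="color"})
d=robot.read_camera("wrist");print({k:np.round(v,4).tolist() for k,v in d.items() if k!="color"})
print(robot.current_time_s(),robot.current_ee_rot())
E
```

```text
pics
side {'fx': 391.5361, 'fy': 391.5361, 'cx': 321.7529, 'cy': 195.5644, 'dist': [-0.0336, 0.0, 0.0, 0.0, 0.0], 'xyz': [0.4182, -0.8929, 0.6129], 'attitude': [1.0508, -0.016, -0.1146]}
top {'fx': 490.439, 'fy': 490.439, 'cx': 319.7329, 'cy': 202.9375, 'dist': [-0.0799, 0.0, 0.0, 0.0, 0.0], 'xyz': [0.2968, 0.0035, 1.5977], 'attitude': [0.1654, -0.0166, -1.5496]}
{'fx': 317.4215, 'fy': 317.4215, 'cx': 321.2426, 'cy': 199.3883, 'dist': [-0.0141, 0.0, 0.0, 0.0, 0.0], 'mount': [[-0.0002, 0.9598, 0.2808, 0.0706], [1.0, 0.0, 0.0008, -0.0003], [0.0008, 0.2808, -0.9598, -0.1273], [0.0, 0.0, 0.0, 1.0]]}
0.15 [-3.13963141e+00 -2.21542077e-04  4.04818542e-01]
```

View pics/side0.png

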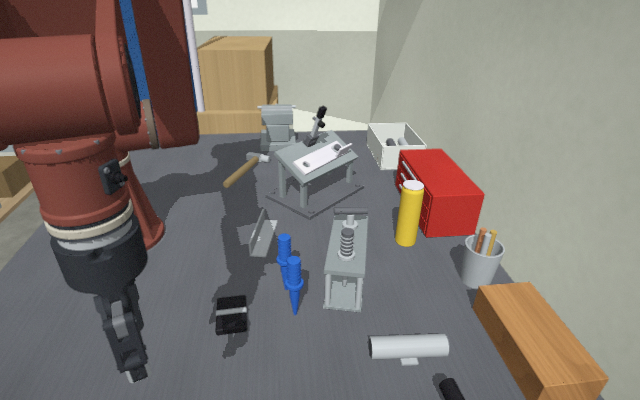

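View pics/top0.png

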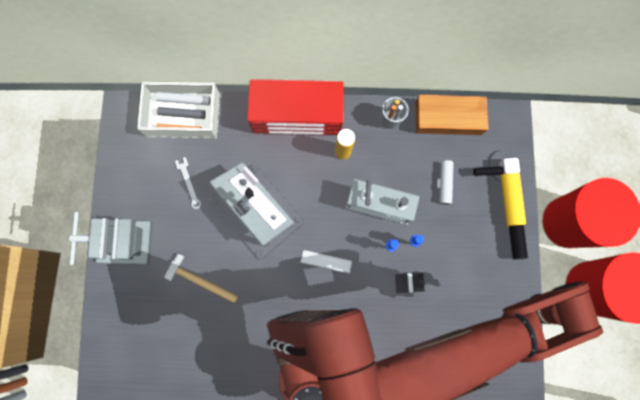

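The side view shows the stand at about (347,260) with the ribbed round handle at (347,243), the T-pin behind it at (350,215), and the jig at (315,160). In the top view the stand is at (385,200), the jig at (255,205) and the blue look-alikes at (392,244) and (417,240). I'll enlarge the top view of the jig and stand and write the helpers.

```bash
cat > h.py <<'E'
from cell import robot
import cv2,numpy as np
from scipy.spatial.transform import Rotation as Ro
def rot(e): return Ro.from_euler('xyz',e).as_matrix()
def cam(n,save=None):
    if n=="wrist":
        p=np.array(robot.current_ee_pos());R=rot(robot.current_ee_rot())
    d=robot.read_camera(n)
    if n=="wrist":
        M=np.array(d["mount"]);d["R"]=R@M[:3,:3];d["t"]=R@M[:3,3]+p
    else: d["R"]=rot(d["attitude"]);d["t"]=np.array(d["xyz"])
    d["K"]=np.array([[d["fx"],0,d["cx"]],[0,d["fy"],d["cy"]],[0,0,1]])
    if save:
        cv2.imwrite(f"pics/{save}.png",d["color"][:,:,::-1])
        import pickle;pickle.dump(d,open(f"pics/{save}.pkl","wb"))
    return d
def ray(d,uv):
    q=cv2.undistortPoints(np.array(uv,float).reshape(-1,1,2),d["K"],np.array(d["dist"]))[:,0]
    v=np.c_[q[:,0],-q[:,1],-np.ones(len(q))]@d["R"].T
    return v/np.linalg.norm(v,axis=1)[:,None]
def onz(d,uv,z):
    v=ray(d,uv); return d["t"]+v*((z-d["t"][2])/v[:,2])[:,None]
def proj(d,P):
    c=(np.atleast_2d(P)-d["t"])@d["R"]
    c=c*[1,-1,-1]
    return cv2.projectPoints(c.reshape(-1,1,3),np.zeros(3),np.zeros(3),d["K"],np.array(d["dist"]))[0][:,0]
def tri(ds,uvs):
    A=0;b=0
    for d,uv in zip(ds,uvs):
        v=ray(d,[uv])[0];M=np.eye(3)-np.outer(v,v);A=A+M;b=b+M@d["t"]
    return np.linalg.solve(A,b)
E
python3 - <<'E'
from h import *
d=cam("top","t1");c=d["color"][:,:,::-1]
cv2.imwrite("pics/t1c.png",cv2.resize(c[150:260,205:425],None,fx=3.6,fy=3.6,interpolation=cv2.INTER_CUBIC))
print(onz(d,[[349,205],[415,223],[421,195],[356,179]],.105),onz(d,[[402,203],[367,190]],.15),onz(d,[[250,205]],.15))
E
```

```text
[[ 0.54229939 -0.10652843  0.105     ]
 [ 0.49089122 -0.31120911  0.105     ]
 [ 0.57921627 -0.33101878  0.105     ]
 [ 0.62493726 -0.12747099  0.105     ]] [[ 0.54479586 -0.26289723  0.15      ]
 [ 0.58199317 -0.15703214  0.15      ]] [[0.52782677 0.19280983 0.15      ]]
```

View pics/t1c.png

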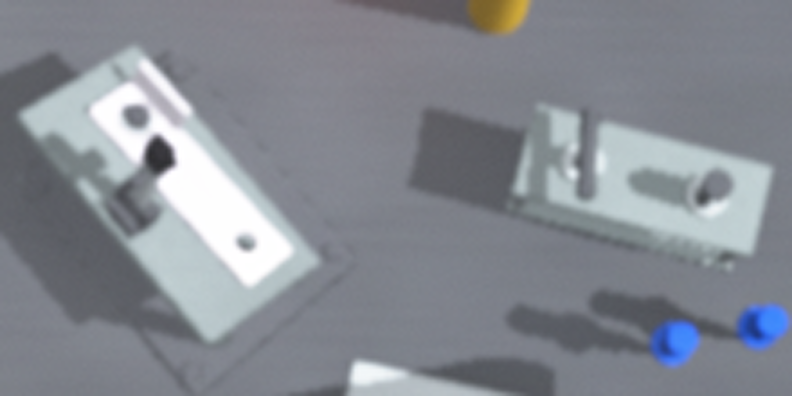

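The crop shows the T-pin at (585,160) at the left end of the stand and the round-handled drift at (712,188) on the right. The bracket hole is at (247,243), the pivot bolt at (135,115), and the hold-down arm stands up at (155,155). The face rises toward the lower left. Next, close wrist views.

```bash
cat > jig.py <<'E'
from h import *
def faceR(psi):  # psi: world heading of level y axis of face
    y=np.array([np.cos(psi),np.sin(psi),0]); h=np.cross(y,[0,0,1])
    s,c=np.sin(np.radians(28)),np.cos(np.radians(28))
    x=c*h+s*np.array([0,0,1]); return np.c_[x,y,np.cross(x,y)]
def eul(R): return Ro.from_matrix(R).as_euler('xyz')
def tool(F,a):  # tool z=-face z, tool x at angle a from face x in face plane
    x=np.cos(a)*F[:,0]+np.sin(a)*F[:,1]; z=-F[:,2]
    return eul(np.c_[x,np.cross(z,x),z])
E
python3 - <<'E'
from jig import *
import pickle
d=pickle.load(open("pics/t1.pkl","rb"))
P=onz(d,[[273.6,217.5],[242.5,182]],.135);print(P,np.linalg.norm(P[0]-P[1]))
v=P[0]-P[1];psi=np.arctan2(v[1],v[0]);F=faceR(psi);print(psi,F)
for a in np.radians(range(0,360,30)):
    r=[robot.ik(P[0]+F@np.array(o),tool(F,a)) for o in ([0,0,.04],[0,0,.2],[0,-.06,.2])]
    print(round(np.degrees(a)),[None if q is None else np.round(q,2).tolist() for q in r])
robot.movep([.56,-.22,.32],[np.pi,0,0]);
e=cam("wrist","w1");print(robot.current_time_s(),robot.current_ee_pos())
E
```

```text
[[0.49386982 0.12211753 0.135     ]
 [0.6005528  0.22081495 0.135     ]] 0.14533561255469168
-2.39505673009086 [[-0.59960975 -0.73404572  0.31881816]
 [ 0.6481239  -0.67910005 -0.34461359]
 [ 0.46947156  0.          0.88294759]]
0 [[-0.1, 0.28, 1.76, 0.32, 1.48, -0.94], [-0.18, 0.25, 1.52, 0.29, 1.77, -0.92], [-0.11, 0.34, 1.41, 0.32, 1.77, -0.85]]
30 [[-0.1, 0.28, 1.76, 0.32, 1.48, -1.46], [-0.18, 0.25, 1.52, 0.29, 1.77, -1.45], [-0.11, 0.34, 1.41, 0.32, 1.77, -1.38]]
60 [[-0.1, 0.28, 1.76, 0.32, 1.48, -1.98], [-0.18, 0.25, 1.52, 0.29, 1.77, -1.97], [-0.11, 0.34, 1.41, 0.32, 1.77, -1.9]]
90 [[-0.1, 0.28, 1.76, 0.32, 1.48, -2.51], [-0.18, 0.25, 1.52, 0.29, 1.77, -2.5], [-0.11, 0.34, 1.41, 0.32, 1.77, -2.42]]
120 [None, None, None]
150 [None, None, None]
180 [[-0.1, 0.28, 1.76, 0.32, 1.48, 2.2], [-0.18, 0.25, 1.52, 0.29, 1.77, 2.22], [-0.11, 0.34, 1.41, 0.32, 1.77, 2.29]]
210 [[-0.1, 0.28, 1.76, 0.32, 1.48, 1.68], [-0.18, 0.25, 1.52, 0.29, 1.77, 1.69], [-0.11, 0.34, 1.41, 0.32, 1.77, 1.77]]
240 [[-0.1, 0.28, 1.76, 0.32, 1.48, 1.16], [-0.18, 0.25, 1.52, 0.29, 1.77, 1.17], [-0.11, 0.34, 1.41, 0.32, 1.77, 1.24]]
270 [[-0.1, 0.28, 1.76, 0.32, 1.48, 0.63], [-0.18, 0.25, 1.52, 0.29, 1.77, 0.65], [-0.11, 0.34, 1.41, 0.32, 1.77, 0.72]]
300 [[-0.1, 0.28, 1.76, 0.32, 1.48, 0.11], [-0.18, 0.25, 1.52, 0.29, 1.77, 0.12], [-0.11, 0.34, 1.41, 0.32, 1.77, 0.2]]
330 [[-0.1, 0.28, 1.76, 0.32, 1.48, -0.41], [-0.18, 0.25, 1.52, 0.29, 1.77, -0.4], [-0.11, 0.34, 1.41, 0.32, 1.77, -0.33]]
2.0 [ 0.55955164 -0.22094511  0.31967326]
```

View pics/w1.png

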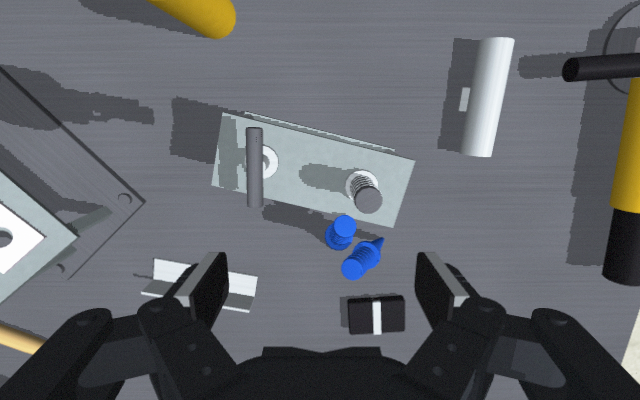

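The wrist view shows the stand top with corners at about (223,112), (415,160), (398,228) and (211,187), the drift handle top at (369,198), and the T-bar along (254,168). The blue pins at (342,230) and (365,258) are close to the stand. I'll localise the stand and drift, then view the jig square-on.

```bash
python3 - <<'E'
from jig import *
import pickle
d=pickle.load(open("pics/w1.pkl","rb"))
C=onz(d,[[223,112],[415,160],[397.5,228],[211,187]],.105);print(C.round(4))
print("centre",C.mean(0)); v=(C[0]+C[3]-C[1]-C[2])/2;print(np.linalg.norm(v),np.degrees(np.arctan2(-v[0],v[1])))
u=v/np.linalg.norm(v);print("holes",C.mean(0)-.055*u,C.mean(0)+.055*u)
print("handle top",onz(d,[[369,199]],.168),"collar",onz(d,[[363,186]],.113),"blue",onz(d,[[344,226],[354,268]],.14),"T",onz(d,[[254,130],[256,205]],.155))
t=pickle.load(open("pics/t1.pkl","rb"))
c=lambda x,y:[205+x/3.6-.4,150+y/3.6-.4]
print("top cam",onz(t,[c(717,184)],.168),onz(t,[c(674,338),c(764,325)],.14))
P=np.array([.494,.122,.135]);F=faceR(-2.395)
robot.movep(P+F@[0.02,-.07,.2],tool(F,0))
cam("wrist","w2");cam("top","t2");cam("side","s2");print(robot.current_time_s(),robot.current_ee_pos())
E
```

```text
[[ 0.6248 -0.1184  0.105 ]
 [ 0.5743 -0.3224  0.105 ]
 [ 0.4954 -0.3086  0.105 ]
 [ 0.5444 -0.098   0.105 ]]
centre [ 0.55972339 -0.21184869  0.105     ]
0.21317487363887386 -13.501287379779454
holes [ 0.54688269 -0.26532875  0.105     ] [ 0.57256408 -0.15836863  0.105     ]
handle top [[ 0.54869356 -0.26439691  0.168     ]] collar [[ 0.54730136 -0.26587567  0.113     ]] blue [[ 0.5114638  -0.24412057  0.14      ]
 [ 0.46309452 -0.25582768  0.14      ]] T [[ 0.60985768 -0.16005487  0.155     ]
 [ 0.53898232 -0.15771444  0.155     ]]
top cam [[ 0.5487434  -0.26492311  0.168     ]] [[ 0.42312203 -0.2334528   0.14      ]
 [ 0.43548538 -0.30887299  0.14      ]]
3.8083 [0.59724429 0.11291901 0.32109107]
```

View pics/w2.png

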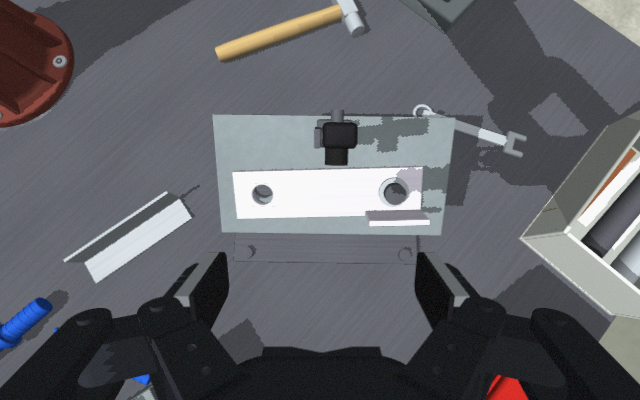

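The square-on view shows the face corners near (213,115), (455,115), (441,235) and (222,232). The bracket hole is at (263,194), the pivot bolt at (395,192), and the black grip at (338,140) points at the camera. I'll zoom in for subpixel points.

```bash
python3 - <<'E'
import cv2
c=cv2.imread("pics/w2.png")[100:245,205:463]
cv2.imwrite("pics/w2c.png",cv2.resize(c,None,fx=3.1,fy=3.1,interpolation=cv2.INTER_CUBIC))
E
```

```text
(no output)
```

View pics/w2c.png

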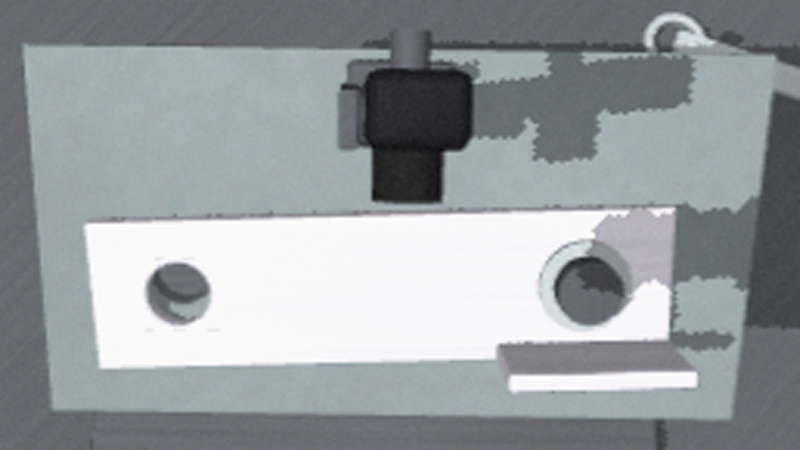

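The crop gives face corners (25,45), (775,55), (732,418) and (52,409). The bracket hole centre is at (178,294), and the face surface shows in its lower part, so the bracket has sagged. Bracket corners are (85,223), (675,207), (669,359) and (100,368). Next I'll fit x, y, yaw and sag.

```bash
python3 - <<'E'
from jig import *
import pickle
from scipy.optimize import least_squares
d=pickle.load(open("pics/w2.pkl","rb"))
px=lambda L:(np.array(L)+.5)/3.1-.5+[205,100]
fc=px([[25,45],[775,55],[732,418],[52,409]]);X=np.array([[.08,.05,0],[.08,-.2,0],[-.05,-.2,0],[-.05,.05,0]])
# bracket hole by white-mask interior
g=cv2.cvtColor(d["color"],cv2.COLOR_RGB2GRAY);m=(g>215).astype(np.uint8)
cs,_=cv2.findContours(m[170:225,230:300],cv2.RETR_CCOMP,cv2.CHAIN_APPROX_NONE)
for c in cs:
    if 100<cv2.contourArea(c)<900 : print("hole",cv2.fitEllipse(c))
def f(p,free):
    F=faceR(p[2]); 
    return proj(d,np.array([p[0],p[1],p[3] if free else .128])+X@F.T)-fc
for free in(0,1):
    s=least_squares(lambda p:f(p,free).ravel(),[.5,.12,-2.395,.128]);print(s.x,f(s.x,free).round(1).tolist())
s=least_squares(lambda p:f(p,0).ravel(),[.5,.12,-2.395,.128]).x
F=faceR(s[2]);O=np.array([s[0],s[1],.128])
def onface(uv,z):
    v=ray(d,uv);n=F[:,2];k=((O+n*z-d["t"])@n)/(v@n);return ((d["t"]+v*k[:,None])-O)@F
print("hole",onface(px([[178,294]]),.008)*1e3,"washer",onface(px([[586,283]]),.008)*1e3)
b=onface(px([[85,223],[675,207],[669,359],[100,368]]),.008)*1e3;print(b)
e=(b[0]+b[3]-b[1]-b[2])/2;print("len",np.linalg.norm(e),"sag ang",np.arctan2(-e[0],e[1]),"mid",b.mean(0))
print("hinge px",proj(d,O+F@[.058,-.075,.03]))
np.save("face.npy",s)
E
```

```text
hole ((31.994251251220703, 24.114328384399414), (21.46587371826172, 22.592445373535156), 115.00528717041016)
[ 0.49231884  0.13250347 -2.41034041  0.128     ] [[-0.4, -0.1], [0.5, -0.2], [-0.3, 0.1], [0.3, 0.1]]
[ 0.49226396  0.13258126 -2.41034782  0.12765622] [[-0.3, 0.0], [0.3, -0.1], [-0.5, 0.1], [0.4, 0.0]]
hole [[-3.02877466  0.3834147   8.        ]] washer [[   2.87045592 -140.80755858    8.        ]]
[[  21.63241549   31.13983073    8.        ]
 [  29.80356635 -168.87180362    8.        ]
 [ -24.43700812 -172.22857069    8.        ]
 [ -30.70978859   29.28304642    8.        ]]
len 200.89148103963953 sag ang 0.03595733434840227 mid [ -0.92770372 -70.16937429   8.        ]
hinge px [[334.0676878  140.07649076]]
```

The face fit is good (under 0.6 px), but the bracket's points share an offset of about +2.6 mm in x. I'll check it with closer views from both sides of the hole.

```bash
cat >> jig.py <<'E'
def onface(d,uv,z,O,F):
    v=ray(d,uv);n=F[:,2];k=((O+n*z-d["t"])@n)/(v@n);return ((d["t"]+v*k[:,None])-O)@F
def face():
    s=np.load("face.npy");return np.array([s[0],s[1],.128]),faceR(s[2])
E
python3 - <<'E'
from jig import *
O,F=face()
ims=[]
robot.movep(O+F@[-.05,0,.13],tool(F,0));robot.pause(.2);d1=cam("wrist","w3")
robot.movep(O+F@[.02,-.03,.2],tool(F,np.pi));robot.pause(.2);d2=cam("wrist","w4")
for d in(d1,d2):
    p=proj(d,O+F@[0,0,.008])[0];print(p,(d["t"]-O)@F)
    x,y=(p-32).astype(int);print(x,y)
    c=d["color"][max(y,0):y+64,x:x+64,::-1];ims.append(cv2.resize(c,(400,400),interpolation=cv2.INTER_CUBIC))
cv2.imwrite("pics/w34.png",np.hstack(ims));print(robot.current_time_s())
E
```

```text
[319.21629118 136.89720546] [ 0.02337166 -0.00082816  0.2593487 ]
287 104
[350.41590156 158.12286348] [-0.05012369 -0.02942101  0.32682217]
318 126
7.6
```

View pics/w34.png

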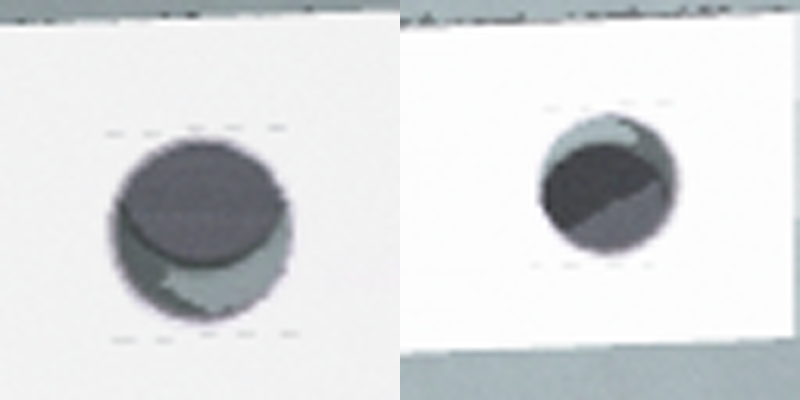

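Left view: the bracket hole is centred at (202,230) and the lower edge of the face hole is at y≈268. Right view (turned 180°): the bracket hole is at (209,183) and the face-hole edge at y≈143.

```bash
python3 - <<'E'
from jig import *
import pickle
O,F=face()
d1,d2=[pickle.load(open(f"pics/w{i}.pkl","rb")) for i in(3,4)]
f=lambda u,v,x,y:[[(u+.5)/6.25-.5+x,(v+.5)/6.25-.5+y]]
for d,x,y,h,e in((d1,287,104,(202,230),(203,269)),(d2,318,126,(209,183),(205,143))):
    print("bracket hole",onface(d,f(*h,x,y),.008,O,F)*1e3,"edge+11.25",onface(d,f(*e,x,y),0,O,F)*1e3+[11.25,0,0])
E
```

```text
bracket hole [[-2.69068309  0.24593508  8.        ]] edge+11.25 [[ 2.71503955e+00  1.48327158e-01 -1.79217382e-15]]
bracket hole [[-3.29584159  0.52456965  8.        ]] edge+11.25 [[2.55774539e+00 4.50687280e-01 3.37278376e-14]]
```

Both views put the face hole at (+2.6, +0.3) mm in the fitted frame, so I shift the origin. The sag is about 5.6 mm (0.040 rad), within the stated range. Grasping the drift next.

```bash
cat >> jig.py <<'E'
def face():
    s=np.load("face.npy");F=faceR(s[2]);return np.array([s[0],s[1],.128])+F@[.0026,.00033,-.00138],F
E
python3 - <<'E'
from jig import *
r=[np.pi,0,-.2356];p=np.array([.5482,-.2648,.1385])
robot.movep(p+[0,0,.13],r)
robot.movel(p,max_speed=.15)
robot.move_gripper(.015)
print("w",robot.current_gripper_width(),robot.current_grasp_force(),robot.current_ee_pos(),robot.current_force())
robot.movel(p+[0,0,.2],max_speed=.2)
robot.pause(.2);d=cam("wrist","w5")
P=np.array(robot.current_ee_pos());R=rot(robot.current_ee_rot())
for z in(.0375-.002-.008,.0335,.1135):print(proj(d,P+R@[0,0,z]))
print("w",robot.current_gripper_width(),robot.current_force(),robot.current_time_s())
y,x=np.array(proj(d,P+R@[0,0,.08])[0][::-1]).astype(int);print(x,y)
c=d["color"][max(y-100,0):y+60,x-80:x+80,::-1];print(max(y-100,0),x-80)
cv2.imwrite("pics/w5c.png",cv2.resize(c,None,fx=3.5,fy=3.5,interpolation=cv2.INTER_CUBIC))
E
```

```text
w 0.024711291207362616 59.00772213935852 [ 0.54851296 -0.26484822  0.13908259] [0.28925022 1.29746067 2.96074714]
[[321.09200045 244.9113323 ]]
[[321.10408876 240.31813434]]
[[321.21224441 199.22529662]]
w 0.024685714600420454 [-0.02484958  0.55204927 -2.70704821] 11.9583
321 212
112 241
```

View pics/w5c.png

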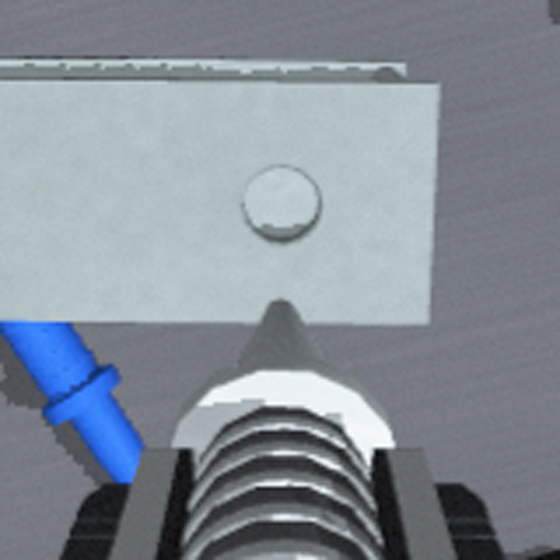

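The pin is held. The tip is at px (321.2,197), in line with the fingers, and the far collar rim at row 217.7. I'll check the offsets along tool x.

```bash
python3 - <<'E'
from jig import *
import pickle
d=pickle.load(open("pics/w5.pkl","rb"))
P=np.array(robot.current_ee_pos());R=rot(robot.current_ee_rot())
for n,q in(("rimtop",[.018,0,.0255]),("rimlow",[.018,0,.0335]),("tip far",[.0035,0,.1135]),("tip near",[-.0035,0,.1135]),("dx1mm tip",[.0045,0,.1135])):print(n,proj(d,P+R@q)[0].round(2))
O,F=face();rr=tool(F,0)
for h in(.25,.1135+.02,.04):print(robot.ik(O+F@[0,0,h],rr))
E
```

```text
rimtop [321.07 213.96]
rimlow [321.09 209.06]
tip far [321.21 194.95]
tip near [321.21 203.46]
dx1mm tip [321.21 193.73]
[-0.18696544  0.24858636  1.45067615  0.29942806  1.83052044 -0.89805465]
[-0.13305788  0.24261808  1.65239511  0.31021635  1.62804759 -0.90669248]
[-0.08451748  0.27696624  1.77901902  0.32960953  1.46122724 -0.91489764]
```

The tip and collar both indicate the pin sits 1.6 mm toward tool −x, which matches the measured stand hole. I'll compensate and insert stepwise while watching the force.

```bash
cat > ins.py <<'E'
from jig import *
O,F=face();rr=tool(F,0);DX=.0016
def tip(x,y,z): return O+F@[x+DX,y,z+.1135]
def rep(z):
    f=F.T@np.array(robot.current_force());e=(F.T@(np.array(robot.current_ee_pos())-O)-[DX,0,.1135])*1e3
    print(z,"f",f.round(1),"tip",e.round(1),"t",robot.current_time_s());return f
E
python3 - <<'E'
from ins import *
robot.movep(tip(-.003,0,.09),rr);rep(0)
robot.movel(tip(-.003,0,.02),max_speed=.15);rep(20)
robot.movel(tip(-.003,0,-.010),max_speed=.06);rep(-10)
for z,x in((-.02,-.0015),(-.03,0),(-.036,0),(-.042,0)):
    robot.movel(tip(x,0,z),max_speed=.04);f=rep(z)
    if np.linalg.norm(f)>50:break
cam("wrist","w6")
E
```

```text
0 f [-1.3 -0.8 -3.2] tip [-3.4  0.1 90.3] t 13.8167
20 f [-1.5 -0.6 -2.9] tip [-3.1 -0.2 20.7] t 14.4333
-10 f [-2.   0.1 -3. ] tip [ -3.    0.1 -10.2] t 15.0833
-0.02 f [-7.2 -0.5 -3.1] tip [ -2.6  -0.3 -20.1] t 15.4833
-0.03 f [-7.  -1.1 -2.5] tip [ -1.   -0.4 -29.4] t 15.8833
-0.036 f [-6.5 -1.  -1.7] tip [ -1.1  -0.4 -35.3] t 16.1833
-0.042 f [-6.  -2.3 -1.6] tip [ -1.1  -0.5 -41.2] t 16.4833
```

```bash
python3 - <<'E'
from ins import *
for z,x in((-.048,.0006),(-.054,.0008),(-.058,.0008),(-.062,.0008),(-.066,.0008),(-.069,.0008),(-.071,.0008)):
    robot.movel(tip(x,.0003,z),max_speed=.03);f=rep(z)
    if np.linalg.norm(f)>35:break
print(robot.current_gripper_width())
E
```

```text
-0.048 f [-6.9 -2.5 -2.7] tip [ -0.4  -0.4 -47.1] t 16.8833
-0.054 f [-7.9 -2.  -1.4] tip [ -0.6  -0.5 -52.9] t 17.2333
-0.058 f [-8.6 -1.1 -1.4] tip [ -0.9  -0.5 -56.8] t 17.5167
-0.062 f [-8.5 -1.2 -1.2] tip [ -1.   -0.5 -60.7] t 17.8
-0.066 f [-8.5 -2.1 -1.6] tip [ -1.1  -0.5 -64.6] t 18.0833
-0.069 f [-8.1 -2.6 -0.7] tip [ -1.1  -0.6 -67.5] t 18.3333
-0.071 f [-9.4 -0.9  0.3] tip [ -1.2  -0.6 -69.3] t 18.5833
0.024730830513571098
```

It is going in smoothly. I'll press on until the collar seats.

```bash
python3 - <<'E'
from ins import *
for k in range(1,9):
    z=-.071-.0012*k
    robot.movel(tip(.0006,.0003,z),max_speed=.02);f=rep(round(z,4))
    if np.linalg.norm(f)>30:break
E
```

```text
-0.0722 f [-8.2 -1.4  0.2] tip [ -1.3  -0.6 -70.3] t 18.8333
-0.0734 f [-8.1  0.3  3.2] tip [ -1.3  -0.7 -70.3] t 19.0833
-0.0746 f [-7.2  1.9  8.9] tip [ -1.4  -0.7 -70.4] t 19.3333
-0.0758 f [-7.1  3.4 11.2] tip [ -1.4  -0.7 -70.5] t 19.5833
-0.077 f [-6.   3.7 15.8] tip [ -1.5  -0.8 -70.5] t 19.8333
-0.0782 f [-5.   6.2 19.2] tip [ -1.5  -0.8 -70.6] t 20.0833
-0.0794 f [-4.8  6.8 22.4] tip [ -1.6  -0.9 -70.7] t 20.3333
-0.0806 f [-3.5  8.1 26.5] tip [ -1.7  -0.9 -70.7] t 20.5833
```

It stopped firmly at about −70.5 mm, within about 1.5 mm of the predicted −72. I'll release, back off square to the face, and look for a gap at the collar.

```bash
python3 - <<'E'
from ins import *
robot.movel(tip(0.0,.0003,-.0725),max_speed=.05)
robot.move_gripper(.055)
robot.movel(tip(0,0,.03),max_speed=.2)
robot.movep(O+F@[-.10,.02,.12],tool(F,0))
robot.pause(.2);d=cam("wrist","w7");s=cam("side","s7")
a,b=proj(d,O+F@[0,0,.035])[0].astype(int);print(a,b)
c=cv2.resize(d["color"][max(b-45,0):b+45,a-60:a+60,::-1],None,fx=4,fy=4,interpolation=cv2.INTER_CUBIC)
u,v=proj(s,O+F@[0,0,.02])[0].astype(int);print(u,v)
c2=cv2.resize(s["color"][v-30:v+30,u-27:u+27,::-1],(324,360),interpolation=cv2.INTER_CUBIC)
cv2.imwrite("pics/w7c.png",np.hstack([cv2.copyMakeBorder(x,0,360-x.shape[0],0,0,cv2.BORDER_CONSTANT) for x in(c,c2)]))
for n,q in(("collar under rim",[-.018,0,.008]),("collar top rim",[-.018,0,.016]),("handle top",[0,0,.071])):
    print(n,proj(d,O+F@q)[0].round(1),"crop",((proj(d,O+F@q)[0]-[a-60,max(b-45,0)])*4).round())
print(robot.current_time_s())
E
```

```text
353 62
305 159
collar under rim [348.8  94.8] crop [223. 311.]
collar top rim [349.8  94.4] crop [227. 310.]
handle top [360.1  53.6] crop [268. 146.]
22.7583
```

View pics/w7c.png

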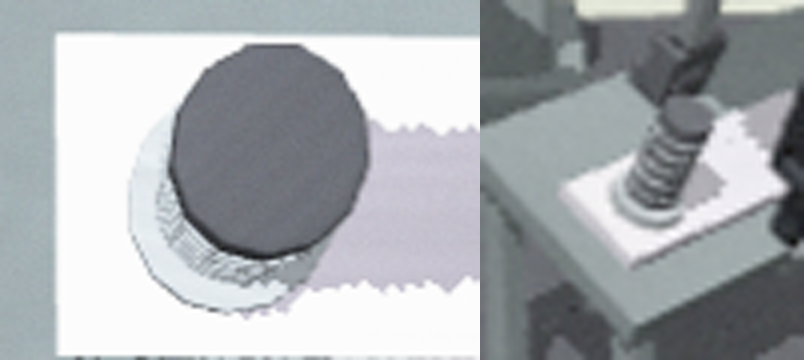

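The crop shows the pin standing square: handle top at (270,150) against a prediction of (268,146), and collar rim at (240,312) against (225,311). No gap is visible. I'll press once on the handle top with closed fingertips to make sure it is seated.

```bash
python3 - <<'E'
from ins import *
robot.move_gripper(0)
robot.movep(O+F@[-.02,.01,.13],rr)
robot.movel(O+F@[.001,0,.096],max_speed=.1)
f0=F.T@np.array(robot.current_force());print(f0)
for k in range(14):
    robot.movel(O+F@[.001,0,.094-.0015*k],max_speed=.03)
    f=F.T@np.array(robot.current_force());print((f-f0).round(1),((np.array(robot.current_ee_pos())-O)@F*1e3).round(1))
    if (f-f0)[2]>30:break
robot.movel(O+F@[.0,.0,.15],max_speed=.2)
print(robot.current_time_s())
E
```

```text
[-0.59972447 -0.04690289 -0.15829116]
[ 0.2 -0.1  0.8] [ 0.7 -0.1 94.4]
[1.  0.5 0.4] [ 0.9  0.  92.5]
[ 0.6 -0.7  0.2] [ 1.   0.1 90.8]
[ 0.6 -0.1  0.1] [ 1.   0.1 89.3]
[0.8 0.7 5.1] [ 0.9 -0.3 89. ]
[3.2 3.  9. ] [ 0.8 -0.4 89. ]
[ 2.   3.6 12.3] [ 0.8 -0.6 88.9]
[ 3.1  3.9 16.7] [ 0.6 -0.8 88.9]
[ 3.3  5.6 20.8] [ 0.3 -1.  88.9]
[ 4.3  5.4 25.7] [ 0.1 -1.3 88.9]
[ 3.7  7.8 28.8] [ 0.  -1.5 88.9]
[ 5.8  8.5 33.2] [-0.1 -1.8 88.9]
27.8167
```

Contact came at 89.0 mm and did not yield under 33 N. That agrees with the grip reading (a 1 mm bias in my z), so the collar is down. Next is the hold-down: find its angle, grasp the grip across y, and swing it.

```bash
python3 - <<'E'
from ins import *
import pickle
d=pickle.load(open("pics/w2.pkl","rb"));H=np.array([.058,-.075,.031])
o=(np.array([418,110])+.5)/3.1-.5+[205,100]
g=cv2.cvtColor(d["color"],cv2.COLOR_RGB2GRAY)[100:175,300:375]
n,l,st,ce=cv2.connectedComponentsWithStats((g<50).astype(np.uint8))
k=1+np.argmax(st[1:,4]);print("black bbox",st[k][:4]+[300,100,0,0,0][:4],"end",o)
G=lambda t,r:H+r*np.array([-np.cos(t),0,np.sin(t)])
th=np.arange(1.3,1.75,.01);v=np.array([proj(d,O+F@G(t,.108))[0] for t in th])
i=np.argmin(abs(v[:,1]-o[1]));print("theta",th[i],v[i])
t=th[i];print("inner grip end",proj(d,O+F@(G(t,.074)+[-.008,0,0])))
print([robot.ik(O+F@(G(a,.091)+[0,0,-.002]),rr) is not None for a in(t,1,.5,0)])
np.save("th.npy",t)
E
```

```text
black bbox [322 122  35  43] end [339.5        135.14516129]
theta 1.6700000000000004 [339.54939594 135.72121084]
inner grip end [[336.87406043 147.45193611]]
[True, True, True, True]
```

The angle is about 1.67 rad, inside the 1.35 to 1.7 range; the lower black patch is the rubber foot. Swinging the arm now.

```bash
python3 - <<'E'
from ins import *
t=float(np.load("th.npy"));H=np.array([.058,-.075,.031])
G=lambda t,r=.091:O+F@(H+r*np.array([-np.cos(t),0,np.sin(t)])+[0,0,-.001])
robot.movel(O+F@[0,0,.19],max_speed=.25)
robot.move_gripper(.045)
robot.movep(G(t)+F@[0,0,.065],rr)
robot.movel(G(t),max_speed=.12)
robot.move_gripper(.012);w=robot.current_gripper_width();print("w",w,robot.current_force())
if w>.017:
    for a in np.linspace(t,0.12,9)[1:]:
        robot.movel(G(a),max_speed=.1)
        f=F.T@np.array(robot.current_force());print(round(a,2),f.round(1),((np.array(robot.current_ee_pos())-G(a))@F*1e3).round(1))
        if np.linalg.norm(f)>50:break
print(robot.current_gripper_width(),robot.current_time_s())
E
```

```text
w 0.021195221915109242 [ 1.52123429 -1.66277119  2.2316427 ]
1.48 [3.  0.1 6. ] [ 0.9 -0.6  1.5]
1.28 [ 1.  -0.2  5.5] [ 0.4 -0.6  1.7]
1.09 [-0.7 -0.6  4.8] [-0.2 -0.6  1.9]
0.9 [-1.6  0.3  6.1] [-0.8 -0.6  2.2]
0.7 [-3.  -0.   4.8] [-1.7 -0.6  1.9]
0.51 [-4.2 -1.2  5.6] [-2.1 -0.6  2.1]
0.31 [-4.9 -1.2  5. ] [-2.7 -0.6  1.8]
0.12 [-6.7  0.1  3.4] [-3.  -0.6  1.7]
0.021388956795957488 32.7333
```

```bash
python3 - <<'E'
from ins import *
H=np.array([.058,-.075,.031])
robot.movel(O+F@[-.033,-.075,.032],max_speed=.06)
f=F.T@np.array(robot.current_force());print(f.round(1),((np.array(robot.current_ee_pos())-O)@F*1e3).round(1))
robot.move_gripper(.032)
robot.movel(O+F@[-.033,-.075,.10],max_speed=.2)
robot.move_gripper(0)
robot.movel(O+F@[-.033,-.075,.060],max_speed=.12)
f0=F.T@np.array(robot.current_force())
for k in range(16):
    robot.movel(O+F@[-.033,-.075,.058-.0012*k],max_speed=.03)
    f=F.T@np.array(robot.current_force());print((f-f0).round(1)[2],((np.array(robot.current_ee_pos())-O)@F*1e3).round(1))
    if (f-f0)[2]>25:break
robot.movel(O+F@[-.033,-.075,.14],max_speed=.2)
robot.movep(O+F@[-.09,-.03,.2],rr);robot.pause(.2)
d=cam("wrist","w8");s=cam("side","s8")
u,v=proj(s,O+F@[0,-.06,.02])[0].astype(int)
c2=cv2.resize(s["color"][v-45:v+45,u-45:u+45,::-1],(400,400),interpolation=cv2.INTER_CUBIC)
u,v=proj(d,O+F@[0,-.05,.02])[0].astype(int);v=max(v,75);c1=cv2.resize(d["color"][v-75:v+75,u-75:u+75,::-1],(400,400),interpolation=cv2.INTER_CUBIC)
cv2.imwrite("pics/w8c.png",np.hstack([c1,c2]));print(robot.current_time_s())
E
```

```text
[-6.9  0.9  4. ] [-36.  -75.6  34.2]
-0.6 [-33.1 -75.2  58.6]
-0.4 [-33.  -75.   56.9]
-0.2 [-33.1 -75.2  55.9]
4.7 [-33.1 -75.2  55.8]
8.5 [-33.1 -75.2  55.8]
10.9 [-33.1 -75.3  55.7]
15.0 [-33.1 -75.3  55.6]
16.7 [-33.1 -75.3  55.6]
21.0 [-33.1 -75.3  55.5]
24.0 [-33.1 -75.4  55.4]
27.3 [-33.1 -75.4  55.4]
38.8167
```

View pics/w8c.png

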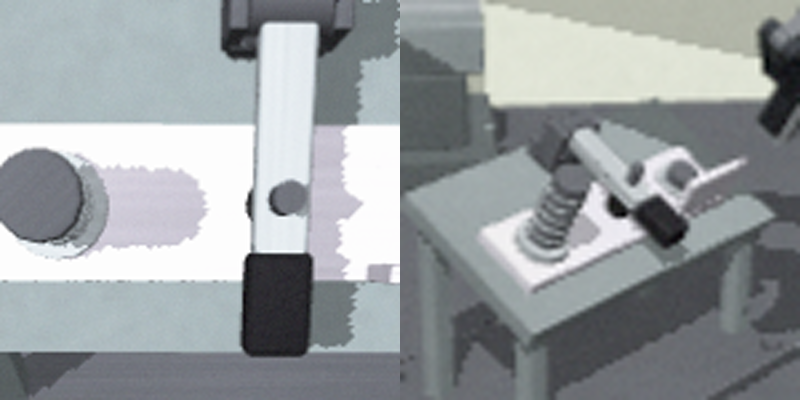

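The picture shows the hold-down parallel to the face with its foot on the bracket; the grip's top was touched at 38.9 mm against an expected 38 + 1. The drift is seated with its collar on the bracket and the robot is clear, so I'm handing in.

```bash
python3 - <<'E'
from cell import robot
print(robot.job_done(),robot.current_time_s())
E
```

```text
the job is handed in; nothing more can be done
the job is handed in; nothing more can be done
```

The job is handed in at about 39 s on the robot clock: the drift pin is seated through both holes with its collar on the bracket, the hold-down arm is fully down, and the robot never touched the other pin or the loose items.

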